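# Hang the lantern on the telescopic lamp stand and hold it up at the second stop

## Task

The lamp over the hob has failed and the board laid over the hob needs light: while the telescopic lamp stand is still down, hang the small blue lantern by its carrying loop on the stand's hook and let go of it. Then squeeze the orange release button in the stand's grip and pull the pole up past its first stop to its second stop, as far as it goes. Finish while still holding the grip up there with the button squeezed and the lantern hanging quietly from the hook, because the collars are not yet tightened and the pole would sink if let go; leave the garlic bulb and the honey jar on the board where they are.

Things in the scene. Friction and masses are not known exactly. Their poses are not given: they have to be found in the camera images.
- lantern: Loose round lantern, 109 mm tall, 0.16 kg, upright on the board at its right or left front. Blue foot 60 mm across, lit lens 51 mm across, blue cap 54 mm across from 48 to 78 mm up (grip here, from above). On the cap a fixed loop of 5 mm wire in the lantern's own y-z plane, 45 mm wide in y (35 mm inside), top at 109 mm. Origin: centre of the underside, z up.
- lantern_loop (a point): Underside of the top of the lantern's loop, 104 mm above its foot: 26 mm of clear opening between the cap and this point.
- lamp_stand: Stand on the wooden board over the hob (board top z = 0.062). Its heavy base, 124 mm across, is fast. Origin: underside of the base, on the pole axis, z up. Pole down: black collar up to 118 mm; on it the black grip block, 32 mm (own x) by 36 mm (own y), 120 to 178 mm up, flat on its y faces; hook arm along own -x. The tubes do not turn.
- hook_seat (a point): Top of the 6 mm hook bar at its lowest point, where the loop comes to rest: 125 mm from the pole axis along the stand's own -x, 126 mm above the stand's underside with the pole down. Beyond it the bar turns up to a tip 14 mm farther out, 8 mm above the seat; behind it the bar rises 7 mm and runs level to the grip. The lantern then hangs 22 mm clear of the board. Rises with the pole.
- grip_center (a point): Point to grip: on the pole axis inside the grip block, level with the middle of the button, 154 mm above the stand's underside with the pole down. Pinch the block from above across its y faces (41 mm over the button), one pad on the button. The block reaches 24 mm above and 34 mm below this point. Rises with the pole.
- button_face (a point): Middle of the outer face of the orange release button, 20 mm wide by 34 mm tall, on the grip's own -y face, 5 mm proud of it; it faces along the stand's own -y.
- release_button (a joint): Travel of the orange button into the grip: 0 out, 0.0045 m fully pressed. Spring: about 4 N to start, 8 N fully down. Its barb holds the closed pole down under a bar of the collar until the button is in by about 3.3 mm.
- pole_inner (a joint): Height of the grip, hook and steel inner tube above the middle tube: 0 closed, 0.060 m = first stop. It moves first, lightly (a pull of about 6 N with the lantern); unlocked and let go it sinks back.
- pole_mid (a joint): Height of the aluminium middle tube above the outer tube: 0 closed, 0.060 m = end. It follows only when the inner tube is at its first stop and is pulled on harder (about 12 N in all). Both joints at 0.060, the grip 120 mm above its closed height, is the second stop.
- garlic: Pale garlic bulb, 53 mm across and 53 mm tall, loose on the board at the other of the two front places; must not be pushed. Origin: underside, z up.
- honey_jar: Honey jar with a black lid, 63 mm across, 94 mm tall, loose at the back right of the board; must not be pushed. Origin: centre of its underside.

How it is judged (in metres and radians):
On the way, in this order (a step that is already met when the one before it is completed fails the run):
1. the lantern hangs by its loop on the hook, let go, with the pole still down (distance between lantern_loop and hook_seat below 0.014 m and contact force between lantern and lamp_stand above 0.6 N and contact force between the fingers and lantern below 0.1 N and value of joint each of pole_inner, pole_mid below 0.008 m), for 0.3 s.
2. the release button is squeezed in while the pole is still down (value of joint release_button above 0.0028 m and value of joint pole_inner below 0.012 m), for 0.02 s.
3. the inner tube is out at the first stop (value of joint pole_inner above 0.055 m), for 0.05 s.
At the end, for the whole second after the job is handed in: Both tubes within 5 mm of their ends, the fingers on the grip with over 4 N and the button in by over 2.8 mm; the lantern upright within 0.25 rad, under 0.06 m/s, its loop within 14 mm of the hook's seat, resting on it and not touched by the fingers (distance between lantern_loop and hook_seat below 0.014 m and contact force between lantern and lamp_stand above 0.6 N and contact force between the fingers and lantern below 0.1 N and value of joint each of pole_inner, pole_mid above 0.055 m and value of joint release_button above 0.0028 m and contact force between the fingers and lamp_stand above 4 N and linear speed of lantern below 0.06 m/s and angle between lantern's own z axis and vertical below 0.25 rad); the arm keeps its last pose, push and grip.
It fails at once if the garlic bulb is pushed more than 30 mm or tipped (distance of garlic from where it was at the start of the episode above 0.03 m or angle between garlic's own z axis and vertical above 0.5 rad).
It fails at once if the honey jar is pushed more than 30 mm or tipped (distance of honey_jar from where it was at the start of the episode above 0.03 m or angle between honey_jar's own z axis and vertical above 0.5 rad).
It fails at once if the lantern is knocked over (angle between lantern's own z axis and vertical above 0.9 rad).
It also fails if it takes over 54 s, if anything falls off the work surface, if the arm or the gripper's body presses on something with over 40 N, if the wrist force passes 120 N, or if a joint passes its speed limit or range.

## Robot

A 7-joint arm with a two-finger parallel gripper is mounted at the origin on a cart in front of the work surface, level with it; the furniture and walls round the work are solid. World frame = base frame: x ahead of the robot, y to its left, z up, the work surface at z = 0. Lengths are in m, angles in degrees, forces in N, time in s.
With the tool pointing down it reaches from about 0.425 to 0.875 m from the base axis. Payload 4.7 kg.
Tool frame: the origin (TCP) lies on the centre line of the jaws, within the pads' length; the fingertips stand 19 mm ahead of it and the grasp point (between the pads) is the TCP; z points along the fingers, y is the line along which they close (so a half turn about z gives the same grasp; the last joint's range is limited). The gripper opens to 87 mm and grips with 3 to 60 N. Pads are 19 mm wide; open, the fingers measure 117 mm over their backs; the gripper's body (75 mm by 190 mm) begins 51 mm behind the grasp point.
Start: joints at [74.719, 18.392, -4.016, 83.108, 1.295, 78.541, -3.26], TCP at [0.18, -0.625, 0.242] pointing down, gripper open.
Joint ranges: [-163.93, 163.93], [-17.29, 119.83], [-79.2, 71.16], [3.27, 140.29], [-89.18, 269.18], [5.43, 117.66], [-154.24, 154.24]. Speed limits (degrees/s): [147.25, 147.25, 180, 180, 180, 180, 180].

## Interface

Orientations are given as [roll, pitch, yaw] about the fixed x, y, z axes, in that order (R = Rz(yaw) Ry(pitch) Rx(roll)).
In Python, from cell import env, imaging gives the robot as it stands.
- The arm moves only by the shell command python3 -m crank 'ROWS' [OPENING] [FORCE]. ROWS is JSON, a list of rows, each an object of numbers: "x", "y", "z": the shift along the tool's x, y, z in m; "turn": the turn about the tool's z in rad. In form: [{"x": .., "y": .., "z": .., "turn": ..}, ...]. A call has 1 to 12 rows; each row is the pose to reach, as a shift and turn from the pose commanded when the call began, along the tool's axes at that moment; what a row does not reach only later rows make up. A row lasts 1/8 s, in which the tool goes at most 62.5 mm and 10.7 degrees, less where a joint would pass 70% of its speed; a pose out of reach is approached as far as the arm can. A call with a gripper value outside its range is refused whole. OPENING is the finger opening in m, from 0 to 0.087, set as the call begins (- or left out, the last holds). The fingers move at their own pace and stop on an object; FORCE is the grip in N (left out, the last holds). Time passes only in rows, so rows that repeat a pose let the fingers close. It gives the time, the measured TCP pose, the force, the opening and the grip force at its end, in the units of the state.
- env.get_obs(): the state, without advancing time (a new reading comes with each control period).
- imaging.read_camera(name): name is "scene" or "top" or "wrist"; returns the picture (480x640x3 uint8, red, green, blue); there is no depth.
- imaging.get_calibration(name): a dict with "camera_matrix" (3x3 intrinsics, pixels), "position" and "attitude" of the camera in the world. Camera axes: x right, y up, looking along -z (the intrinsics and any distortion apply to the point x, -y, -z); pixel columns grow to the right and rows downward; lengths in m; the calibration is good to about 2 mm. The wrist camera is an equidistant fisheye: a pixel r from the principal point sees the ray r / f radians off the axis. A picture is of the moment at which its call begins: read the wrist's pose just before it. get_calibration takes no time and is no camera call; for the wrist camera it gives the pose at the moment of the call.
- env.sign_off(): hands the job in; it is judged then, once.
The state is a dict: "time_s": time; "qpos": joint angles; "joint_velocities": joint speeds; "effort": joint torques, N m; "tool_pos": TCP position; "tool_rot": TCP orientation; "force": force on the tool from outside, world axes, zero at the start; "wrist_torque": the same for the moment, N m; "grip_width": finger opening in m; "grasp_force": force on a finger pad.
Only numpy, scipy, OpenCV 4.12 (cv2) and the standard library are available. Lean on these libraries where they do the work, as an engineer would, in place of code of your own. Each camera call takes 0.05 s, during which the arm holds its last target. There are 200 camera calls.

## Working session

There is one attempt and no reset: what is moved stays moved. The work goes in short steps, Python scripts to look and compute and a shell command to move; the robot and the scene stay as the last step left them, time stands still between calls to the robot, and variables do not carry over. Pictures are saved under pics/ and viewed, at most 10 in all, crops included, and the job is handed in when it is done.

```bash
mkdir -p pics; ls; cat > h.py <<'E'
import numpy as np, cv2
from cell import env, imaging
from scipy.spatial.transform import Rotation as R
def att(c):
    a=np.array(c["attitude"],float)
    return a if a.shape==(3,3) else R.from_euler('xyz',a,degrees=True).as_matrix()
def ray(c,u,v,fish=False):
    K=np.array(c["camera_matrix"]); d=np.array([(u-K[0,2])/K[0,0],(v-K[1,2])/K[1,1]])
    if fish:
        r=np.hypot(*d); s=np.sin(r)/r if r>1e-9 else 1; p=np.array([d[0]*s,d[1]*s,np.cos(r)])
    else: p=np.array([d[0],d[1],1.])
    return np.array(c["position"]), att(c)@(p*[1,-1,-1])
def onz(c,u,v,z,fish=False):
    o,d=ray(c,u,v,fish); return o+d*(z-o[2])/d[2]
def proj(c,P):
    K=np.array(c["camera_matrix"]); p=att(c).T@(np.array(P)-np.array(c["position"]))*[1,-1,-1]
    return K[0,0]*p[0]/p[2]+K[0,2],K[1,1]*p[1]/p[2]+K[1,2]
E
python3 - <<'E'
from h import *
print(env.get_obs())
for n in("scene","top"):
    im=imaging.read_camera(n); print(n,imaging.get_calibration(n))
    cv2.imwrite(f"pics/{n}0.png",im[:,:,::-1])
E
```

```text
pics
{'time_s': 0.0, 'qpos': array([74.72079498, 18.44123892, -4.01370883, 83.17488283,  1.29691363,
       78.54123935, -3.25976879]), 'joint_velocities': array([-0.01708443, -0.03260768, -0.02392185, -0.04863814,  0.05798022,
       -0.04339533,  0.03796365]), 'effort': array([ 8.93515025e-04, -4.91278732e+01, -4.03429773e-01, -3.12523162e+01,
       -6.38392568e-02,  4.37599292e-02,  1.78919800e-04]), 'tool_pos': array([ 0.17989216, -0.62406966,  0.24043672]), 'tool_rot': array([-1.79887982e+02,  8.20496540e-03,  1.60878460e+01]), 'force': array([0.13338502, 0.02653221, 0.00955901]), 'wrist_torque': array([-0.01597517,  0.03582967,  0.04277653]), 'grasp_force': 0.0, 'grip_width': 0.0869259546457105}
scene {'camera_matrix': array([[461.27340123,   0.        , 330.70182064],
       [  0.        , 461.27340123, 249.7336268 ],
       [  0.        ,   0.        ,   1.        ]]), 'position': array([0.05144476, 0.59473372, 0.76509822]), 'attitude': array([  46.7115907 ,   -1.06337043, -123.07397343])}
top {'camera_matrix': array([[488.76658833,   0.        , 312.86504694],
       [  0.        , 488.76658833, 234.8872125 ],
       [  0.        ,   0.        ,   1.        ]]), 'position': array([0.40553118, 0.27800325, 1.12107619]), 'attitude': array([ 1.00348175e+01, -7.17785968e-02, -9.03879484e+01])}
```

View pics/scene0.png

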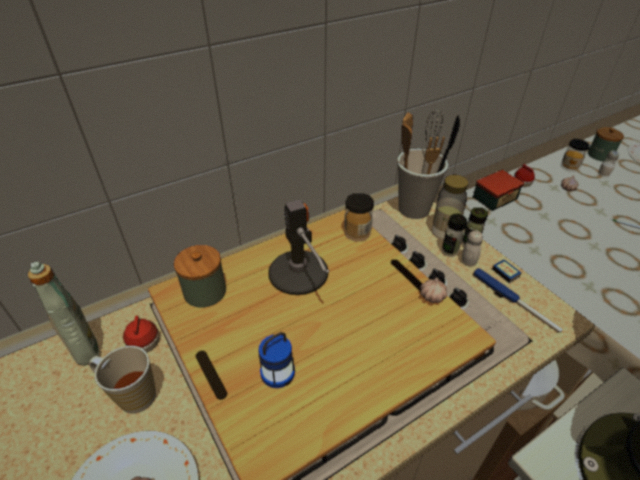

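View pics/top0.png

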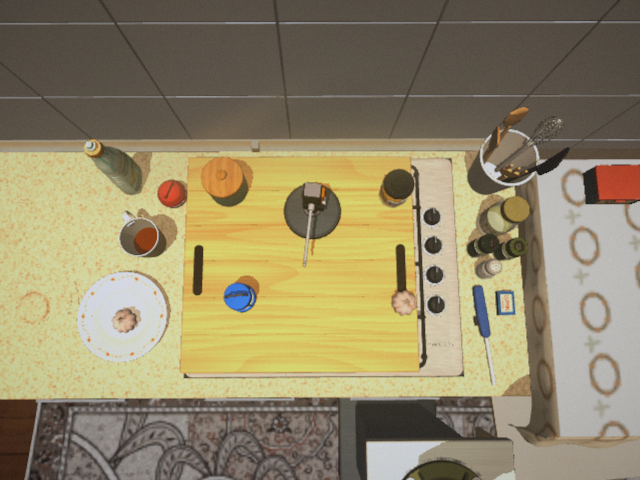

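The scene view shows the lantern at (277,360), the stand at (297,250), garlic (432,290), jar (358,217). In the top view the lantern is at (240,297), the stand base at (312,210), the hook points toward the robot with its tip at (305,265), and the orange button is at (327,193) on the −y side. I'll zoom in for accurate pixels.

```bash
python3 - <<'E'
from h import *
t=cv2.imread("pics/top0.png"); c=imaging.get_calibration("top")
a=cv2.resize(t[170:280,270:350],None,fx=5,fy=5,interpolation=cv2.INTER_CUBIC)
b=cv2.resize(t[270:325,210:270],None,fx=6,fy=6,interpolation=cv2.INTER_CUBIC)
o=np.zeros((550,760,3),np.uint8); o[:550,:400]=a; o[:330,400:760]=b
cv2.imwrite("pics/z0.png",o)
h=cv2.cvtColor(t,cv2.COLOR_BGR2HSV)
m=cv2.inRange(h,(105,150,40),(125,255,255)); m[:, :200]=0;m[:,300:]=0
n,l,s,ce=cv2.connectedComponentsWithStats(m); i=1+np.argmax(s[1:,4]); print("lantern",s[i],ce[i],onz(c,*ce[i],.13))
m=cv2.inRange(h,(0,0,0),(179,110,90)); m[:170]=0;m[260:]=0;m[:,:275]=0;m[:,350:]=0
n,l,s,ce=cv2.connectedComponentsWithStats(m); i=1+np.argmax(s[1:,4]); print("base",s[i],ce[i],onz(c,312.5,212,.075))
for n,u,v,z in(("garlic",403,302,.09),("jar",397,187,.15),("tip",305,265,.196),("griptop",312,187,.24)): print(n,onz(c,u,v,z))
E
```

```text
lantern [225 283  27  29 477] [237.48008386 296.82599581] [0.45522908 0.42822852 0.13      ]
base [310 188  31  51 358] [324.83240223 214.98044693] [0.6415692  0.27589456 0.075     ]
garlic [0.44415942 0.08788473 0.09      ]
jar [0.67609508 0.1021616  0.15      ]
tip [0.51117125 0.29108328 0.196     ]
griptop [0.65203594 0.27684191 0.24      ]
```

View pics/z0.png

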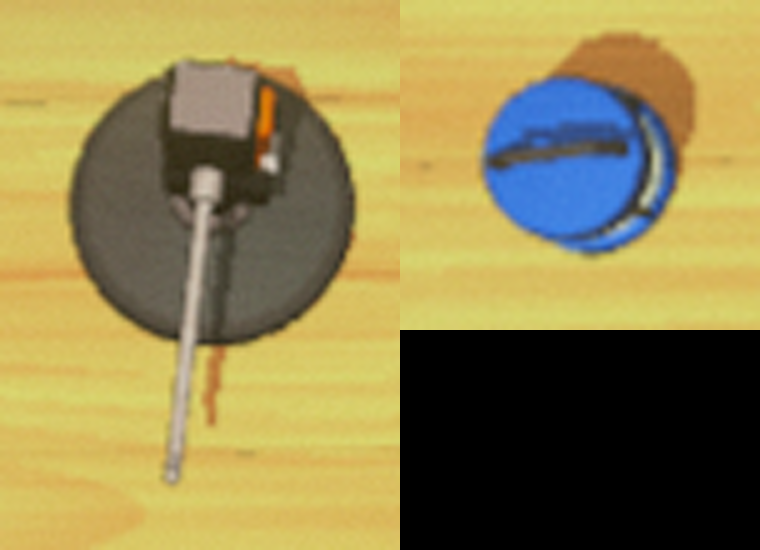

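The crop shows the grip top centred at pixel (312.6,189.8), the hook tip at (304.2,265.6), the cap top at (237.5,296.3), and the loop running (225.5,296.7)–(247.5,294.7).

```bash
cat >> h.py <<'E'
def rel(x,y,z,yaw=None):
    o=env.get_obs(); Rt=R.from_euler('xyz',o["tool_rot"],degrees=True).as_matrix()
    d=Rt.T@(np.array([x,y,z])-o["tool_pos"]); t=None
    if yaw is not None: t=-np.radians((yaw-o["tool_rot"][2]+180)%360-180)
    print("tcp",o["tool_pos"].round(4),o["tool_rot"].round(2),"rel",d.round(4),"turn",t)
E
python3 - <<'E'
from h import *
c=imaging.get_calibration("top")
g=onz(c,312.6,189.8,.24);tip=onz(c,304.2,265.6,.196);b=onz(c,312.4,210.6,.07);s=onz(c,311.2,206,.195)
print("grip",g,"tip",tip,"base",b,"armstart",s,"dist",np.linalg.norm((g-tip)[:2]))
d=(g-tip)[:2];print("stand yaw",np.degrees(np.arctan2(d[1],d[0])))
print("grip edges yaw", [np.degrees(np.arctan2(*(p-q)[1::-1])) for p,q in ((onz(c,305,182.4,.24),onz(c,303.6,196,.24)),(onz(c,321.6,183.6,.24),onz(c,320,197.4,.24)))])
L=onz(c,237.5,296.3,.14);l1=onz(c,225.5,296.7,.165);l2=onz(c,247.5,294.7,.165)
d=(l1-l2)[:2];print("lantern",L,(l1+l2)/2,np.linalg.norm(d),"yaw",np.degrees(np.arctan2(d[1],d[0]))-90)
for p in((.36,-.42,.36),(.46,-.2,.36),(.47,.2,.36),(L[0],L[1],.30)): rel(*p)
E
```

```text
grip [0.64664366 0.27576011 0.24      ] tip [0.51003557 0.29260848 0.196     ] base [0.64585741 0.27608382 0.07      ] armstart [0.62645554 0.27858489 0.195     ] dist 0.13764316052691933
stand yaw -7.030989434801692
grip edges yaw [np.float64(-5.907356091627964), np.float64(-6.957219835548866)]
lantern [0.45576914 0.42669398 0.14      ] [0.45566122 0.42486303 0.165     ] 0.0428144039446566 yaw 4.791030948448935
tcp [ 0.1799 -0.6241  0.2406] [-1.799e+02  1.000e-02  1.609e+01] rel [ 0.2296 -0.1464 -0.1192] turn None
tcp [ 0.1799 -0.6241  0.2406] [-1.799e+02  1.000e-02  1.609e+01] rel [ 0.3866 -0.3301 -0.1189] turn None
tcp [ 0.1799 -0.6241  0.2406] [-1.799e+02  1.000e-02  1.609e+01] rel [ 0.5071 -0.7116 -0.1182] turn None
tcp [ 0.1799 -0.6241  0.2406] [-1.799e+02  1.000e-02  1.609e+01] rel [ 0.5562 -0.9333 -0.0578] turn None
```

```bash
python3 -m crank '[{"x":0.04,"y":-0.024,"z":-0.03},{"x":0.08,"y":-0.05,"z":-0.05},{"x":0.12,"y":-0.075,"z":-0.08},{"x":0.16,"y":-0.1,"z":-0.1},{"x":0.2,"y":-0.125,"z":-0.12},{"x":0.23,"y":-0.15,"z":-0.12},{"x":0.26,"y":-0.185,"z":-0.12},{"x":0.295,"y":-0.22,"z":-0.12},{"x":0.325,"y":-0.255,"z":-0.12},{"x":0.355,"y":-0.295,"z":-0.12},{"x":0.387,"y":-0.33,"z":-0.12},{"x":0.387,"y":-0.33,"z":-0.12}]' 0.087; python3 -c "
from h import *
rel(.47,.2,.36);rel(.456,.426,.26,4.8)"
```

```text
tcp [ 0.1799 -0.6241  0.2406] [-1.799e+02  1.000e-02  1.609e+01] rel [ 0.5071 -0.7116 -0.1182] turn None
tcp [ 0.1799 -0.6241  0.2406] [-1.799e+02  1.000e-02  1.609e+01] rel [ 0.5563 -0.9325 -0.0178] turn 0.19704486434054064invalid input
```

```bash
python3 -m crank '[{"x":0.04,"y":-0.024,"z":-0.03,"turn":0},{"x":0.08,"y":-0.05,"z":-0.05,"turn":0},{"x":0.12,"y":-0.075,"z":-0.08,"turn":0},{"x":0.16,"y":-0.1,"z":-0.1,"turn":0},{"x":0.2,"y":-0.125,"z":-0.12,"turn":0},{"x":0.23,"y":-0.15,"z":-0.12,"turn":0},{"x":0.26,"y":-0.185,"z":-0.12,"turn":0},{"x":0.295,"y":-0.22,"z":-0.12,"turn":0},{"x":0.325,"y":-0.255,"z":-0.12,"turn":0},{"x":0.355,"y":-0.295,"z":-0.12,"turn":0},{"x":0.387,"y":-0.33,"z":-0.12,"turn":0},{"x":0.387,"y":-0.33,"z":-0.12,"turn":0}]'; python3 -c "
from h import *
rel(.47,.2,.36);rel(.456,.426,.26,4.8)"
```

```text
time_s: 1.6
tool_pos: [0.4621, -0.1955, 0.3616]
tool_rot: [-180.0, -0.0, 16.6]
force: [0.2, -0.1, -0.3]
grip_width: 0.0867
grasp_force: 0.0
tcp [ 0.4621 -0.1955  0.3616] [-1.7996e+02 -4.0000e-02  1.6570e+01] rel [ 0.1204 -0.3768  0.002 ] turn None
tcp [ 0.4621 -0.1955  0.3616] [-1.7996e+02 -4.0000e-02  1.6570e+01] rel [ 0.1713 -0.5973  0.1022] turn 0.20544026816073915
```

```bash
python3 -m crank '[{"x":0.015,"y":-0.05,"z":0,"turn":0},{"x":0.032,"y":-0.106,"z":0,"turn":0},{"x":0.048,"y":-0.162,"z":0,"turn":0},{"x":0.065,"y":-0.218,"z":0,"turn":0.03},{"x":0.081,"y":-0.274,"z":0,"turn":0.06},{"x":0.098,"y":-0.33,"z":0,"turn":0.09},{"x":0.114,"y":-0.386,"z":0,"turn":0.12},{"x":0.13,"y":-0.442,"z":0.01,"turn":0.15},{"x":0.145,"y":-0.495,"z":0.03,"turn":0.18},{"x":0.16,"y":-0.548,"z":0.06,"turn":0.2},{"x":0.171,"y":-0.597,"z":0.09,"turn":0.205},{"x":0.171,"y":-0.597,"z":0.1,"turn":0.205}]'; python3 - <<'E'
from h import *
c=imaging.get_calibration("wrist");im=imaging.read_camera("wrist")
rel(.456,.426,.26,4.8);print(c)
cv2.imwrite("pics/w1.png",im[:,:,::-1])
E
```

```text
time_s: 3.1
tool_pos: [0.4562, 0.4238, 0.2579]
tool_rot: [-180.0, 0.4, 4.8]
force: [-1.3, -0.9, 0.2]
grip_width: 0.0868
grasp_force: 0.0
tcp [0.4578 0.421  0.2577] [179.86   0.3    4.55] rel [-0.0014 -0.0051 -0.0023] turn -0.004314041026287101
{'camera_matrix': array([[371.64829954,   0.        , 317.727561  ],
       [  0.        , 371.64829954, 240.84492503],
       [  0.        ,   0.        ,   1.        ]]), 'position': array([0.52183577, 0.42770386, 0.40052842]), 'attitude': array([-1.43151145e+01,  5.54913908e-02, -8.51898431e+01])}
```

View pics/w1.png

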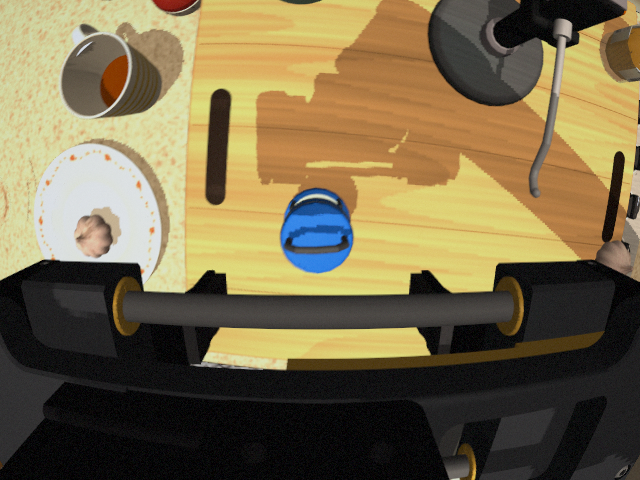

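The wrist view shows the lantern between the fingers: loop foot ends near (290,245)/(346,243), loop top at about (318,252), and the hook tip at (535,192).

```bash
python3 - <<'E'
from h import *
im=cv2.imread("pics/w1.png")
c={"camera_matrix":[[371.648,0,317.728],[0,371.648,240.845],[0,0,1]],"position":[.52184,.4277,.40053],"attitude":[-14.3151,.0555,-85.1898]}
l1=onz(c,287,243,.165,True);l2=onz(c,348,241,.165,True);print(l1,l2,(l1+l2)/2,np.degrees(np.arctan2(*(l1-l2)[1::-1]))-90,np.linalg.norm(l1-l2))
print("looptop",onz(c,318,253,.171,True),"tip",onz(c,535,192,.193,True))
print("cap L/R",onz(c,281,237,.138,True),onz(c,353,236,.138,True))
rel(.456,.426,.127,4.8)
E
```

```text
[0.45877864 0.44286904 0.165     ] [0.46349498 0.40310508 0.165     ] [0.46113681 0.42298706 0.165     ] 6.764153374634034 0.0400426831456732
looptop [0.4554339  0.42215943 0.171     ] tip [0.51236686 0.28924378 0.193     ]
cap L/R [0.45569419 0.44927963 0.138     ] [0.46085588 0.39702732 0.138     ]
tcp [0.4578 0.421  0.2577] [179.86   0.3    4.55] rel [-0.0007 -0.0054  0.1307] turn -0.004314041026287101
```

```bash
python3 -m crank '[{"x":0,"y":0,"z":0.0,"turn":0},{"x":0,"y":0,"z":0.02,"turn":0},{"x":0,"y":0,"z":0.05,"turn":0},{"x":0,"y":0,"z":0.05,"turn":0},{"x":0,"y":0,"z":0.05,"turn":0}]'; python3 -c "
from h import *
rel(.4565,.4245,.127,5)"
```

```text
time_s: 3.78
tool_pos: [0.4601, 0.4204, 0.2124]
tool_rot: [-180.0, -0.1, 4.3]
force: [0.3, -0.0, -0.7]
grip_width: 0.0874
grasp_force: 0.0
tcp [0.4601 0.4204 0.2124] [-1.7998e+02 -7.0000e-02  4.2700e+00] rel [-0.0034 -0.0044  0.0854] turn -0.012750268232713859
```

```bash
python3 -m crank '[{"x":-0.0035,"y":-0.0045,"z":0.02,"turn":-0.01},{"x":-0.0035,"y":-0.0045,"z":0.05,"turn":-0.01},{"x":-0.0035,"y":-0.0045,"z":0.07,"turn":-0.01},{"x":-0.0035,"y":-0.0045,"z":0.085,"turn":-0.01},{"x":-0.0035,"y":-0.0045,"z":0.085,"turn":-0.01}]' 0.087 && python3 -m crank '[{"x":0,"y":0,"z":0,"turn":0},{"x":0,"y":0,"z":0,"turn":0},{"x":0,"y":0,"z":0,"turn":0},{"x":0,"y":0,"z":0,"turn":0},{"x":0,"y":0,"z":0,"turn":0},{"x":0,"y":0,"z":0,"turn":0}]' 0.045 15
```

```text
time_s: 4.4
tool_pos: [0.4551, 0.4246, 0.1253]
tool_rot: [179.9, 0.1, 4.9]
force: [0.7, 0.6, 0.5]
grip_width: 0.0868
grasp_force: 0.0
time_s: 5.15
tool_pos: [0.4556, 0.4252, 0.1268]
tool_rot: [-180.0, -0.0, 4.9]
force: [0.2, -0.6, 1.1]
grip_width: 0.0537
grasp_force: 15.0
```

```bash
python3 -c "
from h import *
rel(.4673,.298,.163,-7)"; python3 -m crank '[{"x":0,"y":0,"z":-0.01,"turn":0},{"x":0,"y":0,"z":-0.036,"turn":0},{"x":0,"y":0,"z":-0.036,"turn":0}]'; python3 -c "
from h import *
rel(.4673,.298,.163,-7)"
```

```text
tcp [0.4556 0.4252 0.1268] [-1.7998e+02 -3.0000e-02  4.9300e+00] rel [ 0.0007  0.1278 -0.0363] turn 0.2081352391872198
time_s: 5.52
tool_pos: [0.4562, 0.426, 0.1644]
tool_rot: [-179.9, -0.2, 4.9]
force: [0.4, -0.5, -2.1]
grip_width: 0.0535
grasp_force: 15.0
tcp [0.4562 0.426  0.1644] [-1.7988e+02 -1.6000e-01  4.9100e+00] rel [1.000e-04 1.285e-01 1.200e-03] turn 0.20788756501979103
```

```bash
python3 -m crank '[{"x":0,"y":0.02,"z":0,"turn":0.04},{"x":0,"y":0.05,"z":0,"turn":0.08},{"x":0,"y":0.08,"z":0,"turn":0.12},{"x":0,"y":0.11,"z":0,"turn":0.17},{"x":0,"y":0.128,"z":0,"turn":0.208},{"x":0,"y":0.128,"z":0,"turn":0.208},{"x":0,"y":0.128,"z":0,"turn":0.208}]'; python3 - <<'E'
from h import *
rel(.522,.2912,.163,-7)
c=imaging.get_calibration("wrist");print(c["position"],c["attitude"])
w=imaging.read_camera("wrist");s=imaging.read_camera("scene")
o=np.zeros((480,800,3),np.uint8)
o[:,:400]=cv2.resize(w[100:340,220:420],None,fx=2,fy=2)
o[:,400:]=cv2.resize(s[220:364,220:340],(400,480))
cv2.imwrite("pics/w2.png",o[:,:,::-1]);cv2.imwrite("pics/w2f.png",w[:,:,::-1])
E
```

```text
time_s: 6.4
tool_pos: [0.4661, 0.2988, 0.1626]
tool_rot: [-179.9, 0.0, -6.9]
force: [-0.3, -0.1, -2.0]
grip_width: 0.0538
grasp_force: 15.0
tcp [0.4661 0.2988 0.1626] [-1.7993e+02  1.0000e-02 -6.9000e+00] rel [ 0.0565  0.0008 -0.0004] turn 0.0017751099361494012
[0.53056903 0.28922774 0.30564882] [-13.97122485   0.1098427  -96.84621303]
```

View pics/w2.png

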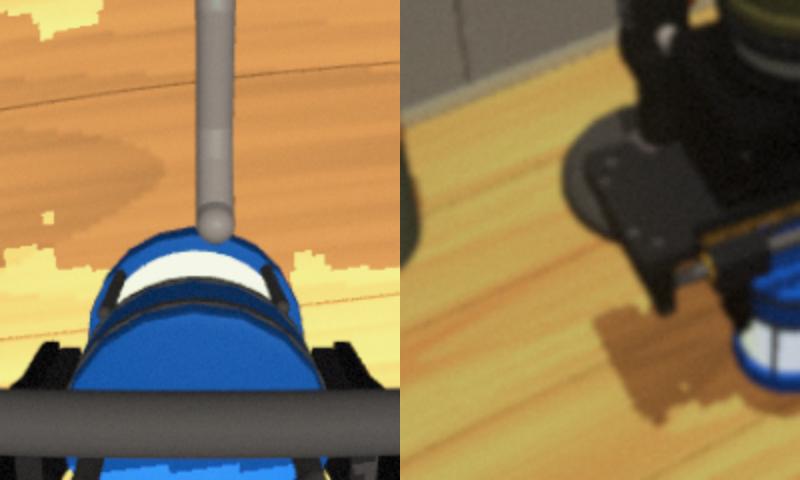

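The wrist view shows the hook bar pointing straight at the lantern, its tip at about (327.5,211). The lantern axis is at column 319, so the bar is a few mm right of the loop's centre.

```bash
python3 - <<'E'
from h import *
c={"camera_matrix":[[371.648,0,317.728],[0,371.648,240.845],[0,0,1]],"position":[.53057,.28923,.30565],"attitude":[-13.971,.1098,-96.846]}
p=onz(c,327.5,213,.194,True);q=onz(c,327.5,150,.192,True);print("tip",p,"bar",q,np.degrees(np.arctan2(*(q-p)[1::-1])))
r=R.from_euler('z',-6.9,degrees=True).as_matrix().T
print("tip rel tool",r@(p-[.4661,.2988,0]))
E
```

```text
tip [0.51133843 0.28875719 0.194     ] bar [0.53031702 0.28649935 0.192     ] -6.784470024132203
tip rel tool [ 0.04611729 -0.00453527  0.194     ]
```

```bash
python3 -m crank '[{"x":0.005,"y":0.003,"z":0,"turn":0},{"x":0.015,"y":0.003,"z":0,"turn":0},{"x":0.025,"y":0.003,"z":0,"turn":0},{"x":0.035,"y":0.003,"z":0,"turn":0},{"x":0.045,"y":0.003,"z":0,"turn":0},{"x":0.052,"y":0.003,"z":0,"turn":0},{"x":0.058,"y":0.003,"z":0,"turn":0},{"x":0.058,"y":0.003,"z":0,"turn":0}]'; python3 - <<'E'
from h import *
rel(.522,.2912,.149,-7)
w=imaging.read_camera("wrist");s=imaging.read_camera("scene")
o=np.zeros((480,800,3),np.uint8)
o[:,:400]=cv2.resize(w[100:340,220:420],None,fx=2,fy=2)
o[:,400:]=cv2.resize(s[200:344,220:340],(400,480))
cv2.imwrite("pics/w3.png",o[:,:,::-1])
E
```

```text
time_s: 7.5
tool_pos: [0.524, 0.2873, 0.1624]
tool_rot: [-180.0, 0.0, -7.0]
force: [-0.5, 0.9, -1.7]
grip_width: 0.0538
grasp_force: 15.0
tcp [0.524  0.2873 0.1624] [-1.80e+02  1.00e-02 -7.03e+00] rel [-0.0025 -0.0036  0.0134] turn -0.0004459680931245454
```

View pics/w3.png

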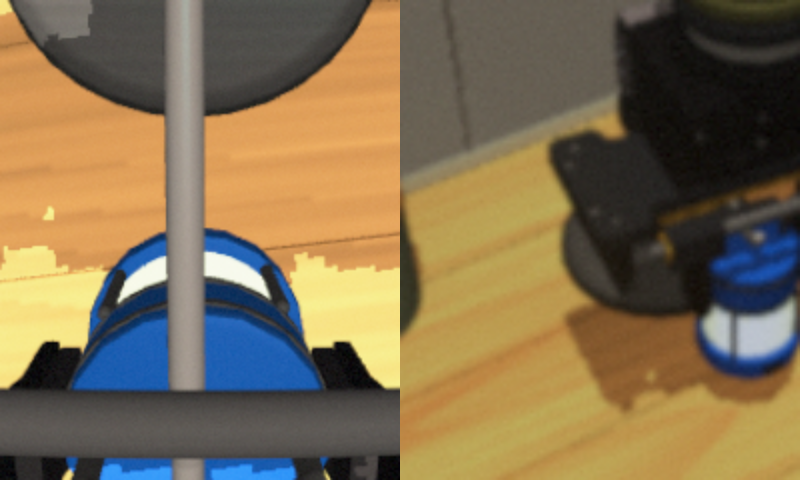

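The bar now runs over the cap through the loop at column about 185 of the crop (axis 200), with no contact force. Next I lower it onto the seat.

```bash
python3 -m crank '[{"x":0,"y":-0.0025,"z":0.003,"turn":0},{"x":0,"y":-0.0025,"z":0.006,"turn":0},{"x":0,"y":-0.0025,"z":0.009,"turn":0},{"x":0,"y":-0.0025,"z":0.011,"turn":0},{"x":0,"y":-0.0025,"z":0.011,"turn":0}]';  python3 -m crank '[{"x":0,"y":0,"z":0.001,"turn":0},{"x":0,"y":0,"z":0.002,"turn":0},{"x":0,"y":0,"z":0.002,"turn":0}]'
```

```text
time_s: 8.22
tool_pos: [0.5239, 0.2898, 0.1513]
tool_rot: [180.0, 0.0, -7.0]
force: [-0.2, 0.4, -2.3]
grip_width: 0.0537
grasp_force: 15.0
time_s: 8.6
tool_pos: [0.524, 0.2899, 0.1494]
tool_rot: [180.0, 0.0, -7.0]
force: [0.5, -0.0, -1.7]
grip_width: 0.0536
grasp_force: 15.0
```

Not loaded yet; I'll step down a bit more.

```bash
for i in 1 2; do python3 -m crank '[{"x":0,"y":0,"z":0.001,"turn":0},{"x":0,"y":0,"z":0.0015,"turn":0},{"x":0,"y":0,"z":0.0015,"turn":0}]'|egrep "pos|force"; done
```

```text
tool_pos: [0.5242, 0.29, 0.1483]
force: [0.2, -0.2, 1.0]
grasp_force: 15.0
tool_pos: [0.5245, 0.2901, 0.1476]
force: [-1.1, -1.4, 6.7]
grasp_force: 15.0
```

```bash
python3 -m crank '[{"x":0,"y":0,"z":-0.0013,"turn":0},{"x":0,"y":0,"z":-0.0013,"turn":0}]'|grep force; python3 -m crank '[{"x":0,"y":0,"z":0,"turn":0},{"x":0,"y":0,"z":0,"turn":0},{"x":0,"y":0,"z":0,"turn":0},{"x":0,"y":0,"z":0,"turn":0},{"x":0,"y":0,"z":0,"turn":0},{"x":0,"y":0,"z":0,"turn":0}]' 0.087; python3 - <<'E'
from h import *
w=imaging.read_camera("wrist");s=imaging.read_camera("scene")
o=np.zeros((480,800,3),np.uint8)
o[:,:400]=cv2.resize(w[100:340,220:420],None,fx=2,fy=2)
o[:,400:]=cv2.resize(s[200:344,220:340],(400,480))
cv2.imwrite("pics/w4.png",o[:,:,::-1])
E
```

```text
force: [-0.5, -0.2, 2.6]
grasp_force: 15.0
time_s: 10.35
tool_pos: [0.524, 0.2899, 0.1478]
tool_rot: [180.0, 0.0, -7.0]
force: [-0.4, -0.3, -0.3]
grip_width: 0.0867
grasp_force: 0.0
```

View pics/w4.png

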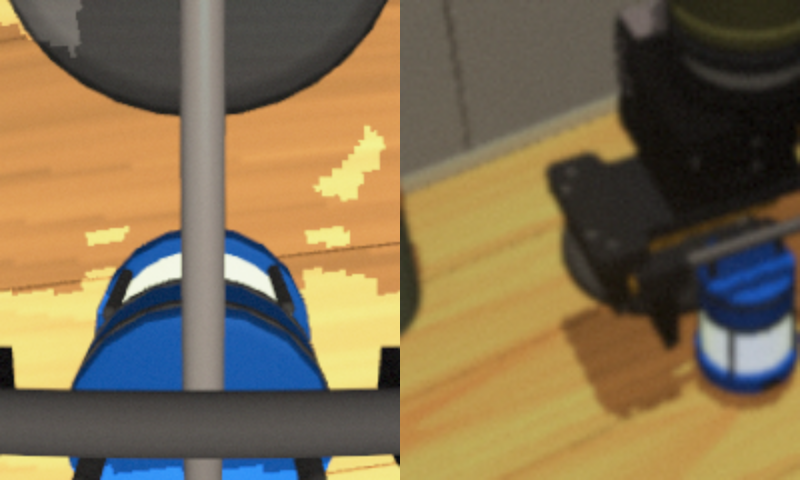

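The lantern hangs upright from the bar and the fingers are clear on both sides. I'll rise and move over the grip.

```bash
python3 -m crank '[{"x":0,"y":0,"z":-0.01,"turn":0},{"x":0,"y":0,"z":-0.03,"turn":0},{"x":0,"y":0,"z":-0.06,"turn":0},{"x":0,"y":0,"z":-0.1,"turn":0},{"x":0,"y":0,"z":-0.14,"turn":0},{"x":0.02,"y":0,"z":-0.15,"turn":0},{"x":0.06,"y":0,"z":-0.15,"turn":0},{"x":0.1,"y":0,"z":-0.15,"turn":0},{"x":0.123,"y":0,"z":-0.15,"turn":0},{"x":0.123,"y":0,"z":-0.15,"turn":0},{"x":0.123,"y":0,"z":-0.15,"turn":0}]'; python3 - <<'E'
from h import *
rel(.646,.276,.216,-7)
for n in("wrist","top"):
    c=imaging.get_calibration(n);w=imaging.read_camera(n);cv2.imwrite(f"pics/{n}5.png",w[:,:,::-1])
    print(c["position"],c["attitude"])
    if n=="wrist": cv2.imwrite("pics/w5.png",w[:,:,::-1])
E
```

```text
time_s: 11.82
tool_pos: [0.645, 0.2758, 0.2989]
tool_rot: [-180.0, 0.0, -6.9]
force: [0.7, 0.7, -0.6]
grip_width: 0.0869
grasp_force: 0.0
tcp [0.645  0.2758 0.2989] [-179.95    0.     -6.93] rel [ 0.001  -0.0002  0.0829] turn 0.0012816983316301287
[0.70952329 0.26628111 0.44196266] [-1.39605541e+01  9.66400601e-02 -9.68718608e+01]
[0.40553118 0.27800325 1.12107619] [ 1.00348175e+01 -7.17785968e-02 -9.03879484e+01]
```

View pics/w5.png

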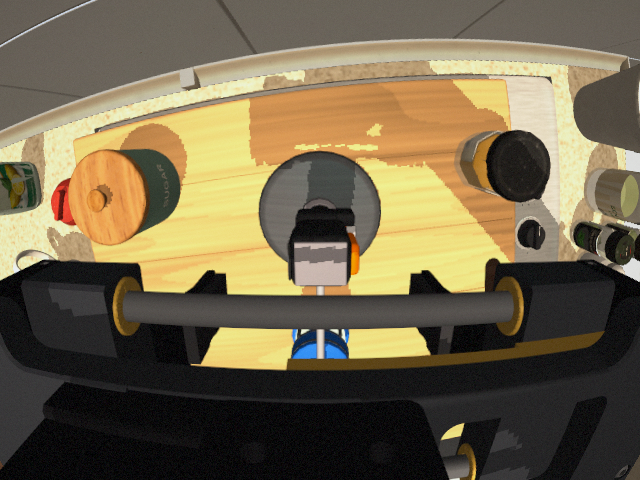

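The grip block's top spans about columns 295–348 and rows 247–285, centred between the fingers. The orange button is at the right (356,253), and the lantern hangs behind at (320,345).

```bash
python3 - <<'E'
from h import *
c={"camera_matrix":[[371.648,0,317.728],[0,371.648,240.845],[0,0,1]],"position":[.70952,.26628,.44196],"attitude":[-13.9606,.0966,-96.872]}
P=[onz(c,u,v,.24,True) for u,v in((296,247),(345,247),(348,285),(293,285))];print(np.mean(P,0))
E
python3 -m crank '[{"x":0.001,"y":0,"z":0.02,"turn":0},{"x":0.001,"y":0,"z":0.04,"turn":0},{"x":0.001,"y":0,"z":0.06,"turn":0},{"x":0.001,"y":0,"z":0.075,"turn":0},{"x":0.001,"y":0,"z":0.082,"turn":0},{"x":0.001,"y":0,"z":0.082,"turn":0}]'
```

```text
[0.64463144 0.27284252 0.24      ]
time_s: 12.68
tool_pos: [0.647, 0.2747, 0.2153]
tool_rot: [180.0, 0.0, -7.0]
force: [0.6, -0.7, 0.5]
grip_width: 0.0871
grasp_force: 0.0
```

```bash
python3 -m crank '[{"x":-0.001,"y":0,"z":0,"turn":0},{"x":-0.001,"y":0,"z":0,"turn":0},{"x":-0.001,"y":0,"z":0,"turn":0},{"x":-0.001,"y":0,"z":0,"turn":0},{"x":-0.001,"y":0,"z":0,"turn":0},{"x":-0.001,"y":0,"z":0,"turn":0},{"x":-0.001,"y":0,"z":0,"turn":0},{"x":-0.001,"y":0,"z":0,"turn":0}]' 0.02 35
```

```text
time_s: 13.68
tool_pos: [0.6461, 0.2743, 0.2159]
tool_rot: [179.9, -0.0, -7.0]
force: [-1.1, -2.7, 2.0]
grip_width: 0.036
grasp_force: 35.0
```

Width is 36 mm, so the button is fully in. Now I pull gently.

```bash
python3 -m crank '[{"x":0,"y":0,"z":-0.001,"turn":0},{"x":0,"y":0,"z":-0.003,"turn":0},{"x":0,"y":0,"z":-0.007,"turn":0},{"x":0,"y":0,"z":-0.012,"turn":0},{"x":0,"y":0,"z":-0.017,"turn":0},{"x":0,"y":0,"z":-0.022,"turn":0},{"x":0,"y":0,"z":-0.027,"turn":0},{"x":0,"y":0,"z":-0.032,"turn":0},{"x":0,"y":0,"z":-0.036,"turn":0},{"x":0,"y":0,"z":-0.039,"turn":0},{"x":0,"y":0,"z":-0.04,"turn":0},{"x":0,"y":0,"z":-0.04,"turn":0}]'
```

```text
time_s: 15.18
tool_pos: [0.646, 0.2743, 0.2563]
tool_rot: [179.9, 0.0, -7.0]
force: [-0.5, -5.9, -4.4]
grip_width: 0.0362
grasp_force: 35.0
```

```bash
python3 -m crank '[{"x":0,"y":0,"z":-0.002,"turn":0},{"x":0,"y":0,"z":-0.006,"turn":0},{"x":0,"y":0,"z":-0.01,"turn":0},{"x":0,"y":0,"z":-0.014,"turn":0},{"x":0,"y":0,"z":-0.018,"turn":0},{"x":0,"y":0,"z":-0.021,"turn":0},{"x":0,"y":0,"z":-0.024,"turn":0},{"x":0,"y":0,"z":-0.028,"turn":0},{"x":0,"y":0,"z":-0.032,"turn":0},{"x":0,"y":0,"z":-0.036,"turn":0},{"x":0,"y":0,"z":-0.039,"turn":0},{"x":0,"y":0,"z":-0.04,"turn":0}]';python3 -m crank '[{"x":0,"y":0,"z":-0.002,"turn":0},{"x":0,"y":0,"z":-0.006,"turn":0},{"x":0,"y":0,"z":-0.01,"turn":0},{"x":0,"y":0,"z":-0.014,"turn":0},{"x":0,"y":0,"z":-0.018,"turn":0},{"x":0,"y":0,"z":-0.022,"turn":0},{"x":0,"y":0,"z":-0.026,"turn":0},{"x":0,"y":0,"z":-0.029,"turn":0},{"x":0,"y":0,"z":-0.032,"turn":0},{"x":0,"y":0,"z":-0.034,"turn":0},{"x":0,"y":0,"z":-0.035,"turn":0},{"x":0,"y":0,"z":-0.035,"turn":0}]'
```

```text
time_s: 16.68
tool_pos: [0.646, 0.2744, 0.2956]
tool_rot: [179.9, 0.0, -7.0]
force: [-0.5, -5.3, -10.4]
grip_width: 0.0357
grasp_force: 35.0
time_s: 18.18
tool_pos: [0.646, 0.2743, 0.3306]
tool_rot: [179.9, 0.0, -7.0]
force: [-0.8, -5.7, -8.8]
grip_width: 0.0358
grasp_force: 35.0
```

```bash
python3 -m crank '[{"x":0,"y":0,"z":-0.001,"turn":0},{"x":0,"y":0,"z":-0.003,"turn":0},{"x":0,"y":0,"z":-0.005,"turn":0},{"x":0,"y":0,"z":-0.006,"turn":0},{"x":0,"y":0,"z":-0.006,"turn":0},{"x":0,"y":0,"z":-0.006,"turn":0},{"x":0,"y":0,"z":-0.006,"turn":0},{"x":0,"y":0,"z":-0.006,"turn":0}]'
```

```text
time_s: 19.18
tool_pos: [0.646, 0.2743, 0.336]
tool_rot: [179.9, 0.1, -7.0]
force: [0.3, -5.2, -10.7]
grip_width: 0.036
grasp_force: 35.0
```

```bash
python3 -m crank '[{"x":0,"y":0,"z":-0.001,"turn":0},{"x":0,"y":0,"z":-0.001,"turn":0},{"x":0,"y":0,"z":-0.001,"turn":0},{"x":0,"y":0,"z":-0.001,"turn":0},{"x":0,"y":0,"z":-0.001,"turn":0},{"x":0,"y":0,"z":-0.001,"turn":0},{"x":0,"y":0,"z":-0.001,"turn":0},{"x":0,"y":0,"z":-0.001,"turn":0},{"x":0,"y":0,"z":-0.001,"turn":0},{"x":0,"y":0,"z":-0.001,"turn":0}]'; python3 - <<'E'
from h import *
s=imaging.read_camera("scene");cv2.imwrite("pics/s6.png",cv2.resize(s[120:420,160:460],(600,600))[:,:,::-1])
E
```

```text
time_s: 20.42
tool_pos: [0.646, 0.2743, 0.3361]
tool_rot: [179.9, 0.1, -7.0]
force: [2.1, -5.3, -14.7]
grip_width: 0.0362
grasp_force: 35.0
```

View pics/s6.png

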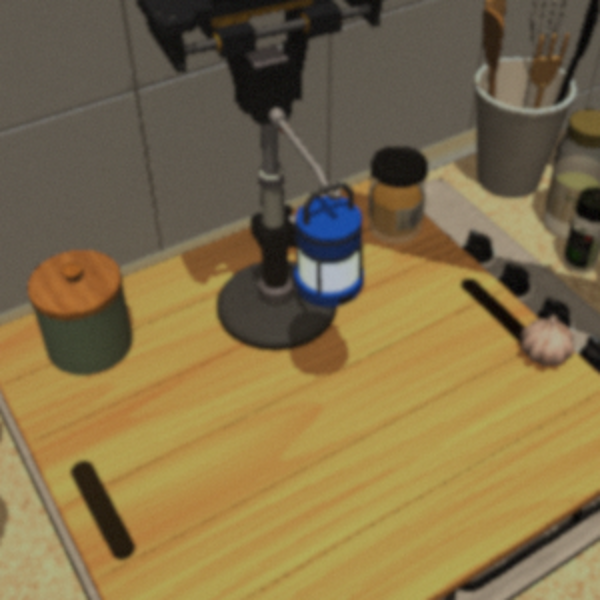

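The pole is fully out and the force rises against the stop. The lantern hangs quietly from the hook at (330,245), and the garlic and jar have not moved. Handing in.

```bash
python3 -c "
from cell import env
print(env.sign_off())"
```

```text
the job is handed in; nothing more can be done
None
```

I hung the lantern on the hook, squeezed the button and pulled the pole up to its second stop. I handed the job in at about 20 s, still holding the grip there, with the garlic bulb and honey jar where they were; the hand-in gave no verdict.

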